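# Run the sample cup in under the viscometer

### The job

Run the empty sample cup in under the viscometer head. Pushing with the fingertips only, swing the lever of the eccentric lock to its stop so that the cam is at its low point, then push the carriage fully home by its push plate, then swing the lever back until the eccentric is tight behind the carriage's rib. Never force the carriage against the raised cam, do not touch or lift the cup, and leave the jar, the spare rotor and the beaker where they stand.

Things in the scene. Friction and masses are not known exactly. Their poses are not given: they have to be found in the camera images.
- viscometer: Bench viscometer, fixed. Grey bed 120 mm wide, 515 mm long, 14 mm thick. Origin on the bench surface, on the track's centre line, level with the cam pivot; z up. In its frame the carriage runs straight along -y towards column and head; the bed spans y = +155 (loading end) to -360 mm; the eccentric lock stands on its -x side; the column is at y = -325 mm.
- rotor_tip (a point): Lower end of the rotor under the white head, 150 mm above the bench, at x = 0, y = -230 mm in the viscometer's frame; the carriage brings the cup under it. The head is a box around this axis, 110 mm (x) by 80 mm (y), from 240 to 390 mm above the bench: keep the hand clear of it. Fixed.
- carriage (a joint): Travel of the carriage along the viscometer's -y, m: 0 = fully back, as it starts; 0.095 = fully home against the stop. About 2.5 N of friction; stays where left. Aluminium bar 66 mm wide, 320 mm long, top face 42 mm above the bench, with a 96 mm square platform at the front.
- rib (a point): Middle of the steel follower rib on the carriage's -x side, 34 mm above the bench: 56 mm long (y), round ends, 16 mm thick and high, outer face at x = -49 mm in the viscometer's frame. A raised cam stands in front of the rib and stops the carriage within about 5 mm; with the carriage home it closes behind the rib. Moves with the carriage.
- push_face (a point): Centre of the rear (+y) face of the push plate, an upright aluminium plate across the carriage's loading end: 60 mm wide, 8 mm thick, from 42 to 85 mm above the bench, this point at 62 mm. Moves with the carriage: in the viscometer's frame x = 0, y = +140 mm when back, +45 mm when home.
- seat (a point): Centre of the cup seat on the carriage's top face, 42 mm above the bench, inside a black ring of 35 mm inner radius and 10 mm height; 275 mm ahead (-y) of the push face. Moves with the carriage.
- cam (a joint): Angle of eccentric and lever, rad: 0 = low point, lever bar against its steel stop pin (carriage passes with 2 mm to spare); grows as the lever turns clockwise seen from above, at most 2.6. Starts between 1.7 and 2.4, standing in the carriage's way. With the carriage home it jams tight behind the rib at 2.25 to 2.4. Stiff: about 3.5 N at the grip; stays where left.
- cam_pivot (a point): Pivot axis (vertical) of the eccentric, at x = -65 mm, y = 0 in the viscometer's frame; this point is 42 mm above the bench, on top of the steel eccentric disc (24 mm radius, 16 mm thick, its centre 10 mm off the pivot). Does not move in a run.
- lever_grip (a point): Middle of the lever's upright round black grip: 16 mm diameter, 56 to 112 mm above the bench, this point at 84 mm, 75 mm from the pivot axis on a flat bar whose top is 56 mm above the bench. Seen from above, at cam angle a the lever points 215 degrees minus a, counterclockwise from the viscometer's x axis: away from the track at 0, to the loading end at 2.3.
- cup: Empty straight steel sample cup, 64 mm outer diameter, 88 mm high, standing loose in the carriage's seat ring with 3 mm play; origin at the centre of its underside, z up.
- jar: Bystander: small glass jar with white lid, 56 mm diameter, 75 mm high, standing loose on the bench; origin at the centre of its underside, z up.
- rotor: Bystander: spare steel viscometer rotor standing loose on the bench, 40 mm diameter below with a 10 mm stem, 85 mm high; origin at the centre of its underside, z up.
- beaker: Bystander: small glass beaker, 54 mm rim diameter, 68 mm high, standing loose on the bench; origin at the centre of its underside, z up.
Not all that is in view belongs to the job. Leave any pink or red look-alike of the cup alone.

How it is judged:
On the way, in this order (a step that is already met when the one before it is completed fails the run):
1. the lever is at its stop, the cam at its low point (within 0.2 rad), while the carriage is still back (within 8 mm) (value of joint cam below 0.2 rad and value of joint carriage below 0.008 m), for 0.2 s.
2. the carriage is fully home (within 3 mm) (value of joint carriage above 0.092 m), for 0.2 s.
At the end, for the whole second after the job is handed in: The carriage is home (within 3 mm of its stop) and the eccentric has been turned back behind the rib (cam angle above 2.1 rad, tight at 2.25 to 2.4), both at rest; the cup stands upright in its seat (within 8 mm); jar, rotor and beaker are within 20 mm of where they stood (value of joint carriage above 0.092 m and value of joint cam above 2.1 rad and velocity of joint carriage between -0.005 and 0.005 m/s and velocity of joint cam between -0.05 and 0.05 rad/s and distance between cup and seat below 0.008 m and angle between cup's own z axis and vertical below 0.1 rad and distance of each of jar, rotor, beaker from where it was at the start of the episode below 0.02 m); the robot touches nothing.
It fails at once if the carriage is forced (over 12 N) against the raised cam (value of joint cam above 0.6 rad and value of joint carriage below 0.02 m and contact force between the fingers and carriage above 12 N).
It fails at once if the cup is touched (contact force between any of the fingers, the arm and cup above 0.5 N).
It fails at once if the cup is lifted, carried or tipped out of its seat (distance between cup and seat above 0.012 m or angle between cup's own z axis and vertical above 0.25 rad).
It fails at once if the jar, the spare rotor or the beaker is moved more than 20 mm or tipped (distance of any of jar, rotor, beaker from where it was at the start of the episode above 0.02 m or angle between any of jar, rotor, beaker's own z axis and vertical above 0.4 rad).
It also fails if it takes over 64 s, if anything falls off the work surface, if the arm or the gripper's body presses on something with over 40 N, if the wrist force passes 120 N, or if a joint passes its speed limit or range.

### The arm

A 6-joint arm with a two-finger parallel gripper is mounted at the origin on the work surface. World frame = base frame: x ahead of the robot, y to its left, z up, the work surface at z = 0. Lengths are in m, angles in rad, forces in N, time in s.
With the tool pointing down it reaches from about 0.3 to 0.75 m from the base axis. Payload 8.5 kg.
Tool frame: the origin (TCP) lies at the very end of the fingers, on their centre line; the grasp point (between the pads) lies 19 mm behind it; z points along the fingers, y is the line along which they close (so a half turn about z gives the same grasp; the last joint's range is limited). The gripper opens to 85 mm and grips with 20 to 120 N. Pads are 22 mm wide; open, the fingers measure 114 mm over their backs; the gripper's body (76 mm by 85 mm) begins 54 mm behind the grasp point. The pads swing forward as they close: fully open they stand 13 mm farther back than shut.
Start: joints at [1.048, 0.381, 1.297, -0, 1.464, -0.215], TCP at [0.167, 0.524, 0.197] pointing down, gripper open.
Joint ranges: [-3.11, 3.11], [-0.89, 2.33], [0.22, 2.48], [-1.42, 4.56], [0.17, 2.85], [-2.88, 2.88]. Speed limits (rad/s): [2.39, 2.39, 3.14, 3.14, 3.14, 3.14].

### API

Orientations are given as a 3x3 rotation matrix whose columns are the frame's x, y, z axes.
In Python, from plant import ctrl gives the robot as it stands. The module is installed in compiled form; this text tells all that it offers.
- The arm moves only by the tool step_arm, never from a script. Its argument "targets" is a list of rows, each a list of 3 entries, a list of its own where there are three numbers: the shift along the tool's x, y, z in cm, then the turn, a rotation vector about the tool's x, y, z in rad, then the opening in per cent of the stroke, from 0 (shut) to 100 (fully open). In form: [[[tx, ty, tz], [wx, wy, wz], gripper], ...]. A call has 1 to 12 rows; each row shifts and turns the commanded pose from where the row before left it, along the tool's axes as they then stand; what a row does not reach is not made up. A row lasts 1/8 s, in which the tool goes at most 62.5 mm and 10.7 degrees, less where a joint would pass 70% of its speed; a pose out of reach is approached as far as the arm can. A call with a gripper value outside its range is refused whole. The fingers move at their own pace and stop on an object; the grip force is fixed at half the most. Time passes only in rows, so rows that do not move let the fingers close. It gives the time, the measured TCP pose, the force, the opening and the grip force at its end, in the units of the state.
- ctrl.read_state(): the state, without advancing time (a new reading comes with each control period).
- ctrl.snapshot(name): name is "scene" or "side" or "wrist"; returns a dict with "pixels" (400x640x3 uint8, red, green, blue), "mtx" (3x3 intrinsics, pixels), "extrinsics" (4x4, takes a point from camera to world coordinates); the wrist camera has in their place "T_tool_cam" (4x4, takes a point from camera to tool coordinates, whose origin is the TCP and whose axes are the flange's). Camera axes: x right, y down, z forward; pixel columns grow to the right and rows downward; lengths in m; the calibration is good to about 2 mm. A picture is of the moment at which its call begins: read the wrist's pose just before it. There is no depth.
- ctrl.sign_off(): hands the job in; it is judged then, once.
Trained networks look in a picture, given as the dict that the camera call returned (one of the last four; its "shot" number tells which), for a name from the list of things; names that differ only in an ending like _2 or _b are one class to them, and where a whole thing is asked for, a point or a joint stands for the part that bears it (a point fixed in the world has none). Each returns a list of dicts, best first, with "score" (0 to 1); they miss things now and then, are a little off and sometimes report something else, mostly with a low value. They report only what shows in the picture. A call takes as long as a camera call. They do not tell look-alikes from the thing itself.
- ctrl.silhouettes(name, picture): "region" (400x640 bool, what is visible of it) and "box" ([left, top, width, height] in pixels, round what is visible of it).
- ctrl.tip_of(name, picture): "uv" ([column, row] in pixels: a listed point, or the origin of a listed thing).
The state is a dict: "clock": time; "q": joint angles; "qvel": joint speeds; "effort": joint torques, N m; "tcp_pos": TCP position; "orientation": TCP orientation; "contact_force": force on the tool from outside, world axes, zero at the start; "ft_torque": the same for the moment, N m; "opening": opening from 0.0 (shut) to 1.0 (fully open); "grip_force": force on a finger pad.
Only numpy, scipy, OpenCV 4.12 (cv2) and the standard library are available. Lean on these libraries where they do the work, as an engineer would, in place of code of your own. Each camera call takes 0.05 s, during which the arm holds its last target. There are 200 camera calls.

## Working session

There is one attempt and no reset: what is moved stays moved. The work goes in short steps, Python scripts to look and compute and a tool call to move; the robot and the scene stay as the last step left them, time stands still between calls to the robot, and variables do not carry over. Pictures are saved under pics/ and viewed, at most 10 in all, crops included, and the job is handed in when it is done.

Besides the shell and the picture viewer there is one more tool, called in YAML: its name, and indented under it one key for each argument. step_arm: Moves the arm, as the interface text tells. Its arguments: {"type":"object","properties":{"targets":{"type":"array","items":{"type":"array"}}},"required":["targets"]}

```bash
mkdir -p pics
cat > h.py <<'E'
import numpy as np, cv2
from plant import ctrl
def save(p,n): cv2.imwrite('pics/'+n,p['pixels'][:,:,::-1])
E
python3 - <<'E'
from h import *
s=ctrl.read_state(); print(s['clock'],s['tcp_pos'],s['orientation'])
a=[]
for n in ['scene','side']:
    p=ctrl.snapshot(n); a.append(p['pixels']); print(n,p['mtx'].tolist(),np.round(p['extrinsics'],3).tolist())
    for t in ['rotor_tip','rib','push_face','seat','cam_pivot','lever_grip','cup','jar','rotor','beaker','viscometer']:
        r=ctrl.tip_of(t,p); print(t,[(np.round(d['uv'],1).tolist(),round(d['score'],2)) for d in r[:3]])
    save(p,n+'0.png')
E
```

```text
0.0 [0.16645023 0.52385071 0.19610639] [[-9.53005906e-01  3.02950850e-01 -7.25001822e-04]
 [ 3.02951561e-01  9.53005119e-01 -1.26316473e-03]
 [ 3.08253617e-04 -1.42344389e-03 -9.99998939e-01]]
scene [[479.83297901095574, 0.0, 309.7849183198731], [0.0, 479.83297901095574, 204.76790360775868], [0.0, 0.0, 1.0]] [[-0.775, 0.381, -0.505, 1.192], [0.632, 0.451, -0.63, 0.768], [-0.012, -0.807, -0.59, 0.82], [0.0, 0.0, 0.0, 1.0]]
rotor_tip [([239.0, 157.2], 0.57)]
rib [([328.1, 228.3], 0.81)]
push_face [([345.7, 243.2], 0.59), ([356.2, 297.1], 0.23)]
seat [([294.4, 187.3], 0.62)]
cam_pivot [([315.9, 212.6], 0.81), ([263.6, 263.6], 0.2)]
lever_grip [([339.2, 208.0], 0.91)]
cup [([263.5, 204.7], 0.95), ([193.4, 223.3], 0.92), ([343.8, 199.6], 0.86)]
jar []
rotor [([296.4, 187.1], 0.66)]
beaker [([359.9, 295.3], 0.68)]
viscometer [([301.5, 234.7], 0.6), ([329.4, 229.0], 0.2)]
side [[387.2759940888458, 0.0, 320.20730690590926], [0.0, 387.2759940888458, 197.7587119529517], [0.0, 0.0, 1.0]] [[-0.808, -0.355, 0.47, 0.201], [-0.589, 0.509, -0.628, 0.505], [-0.016, -0.784, -0.621, 0.595], [0.0, 0.0, 0.0, 1.0]]
rotor_tip [([356.0, 122.2], 0.95)]
rib [([320.4, 234.5], 0.73), ([334.7, 225.9], 0.72)]
push_face [([282.1, 246.5], 0.84)]
seat [([338.8, 179.6], 0.96)]
cam_pivot [([339.9, 218.6], 0.83)]
lever_grip [([330.8, 226.8], 0.75), ([313.4, 224.8], 0.41)]
cup [([410.0, 250.7], 0.95), ([335.4, 177.1], 0.9), ([288.1, 170.3], 0.83)]
jar [([264.2, 209.4], 0.93)]
rotor [([401.6, 204.0], 0.67)]
beaker [([223.9, 290.7], 0.63)]
viscometer [([317.0, 225.3], 0.91)]
```

View pics/scene0.png

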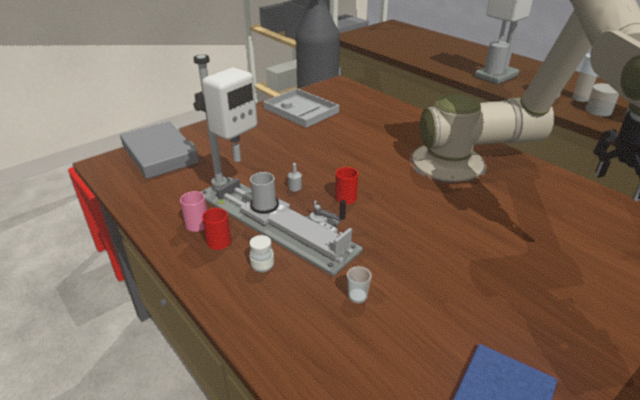

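View pics/side0.png

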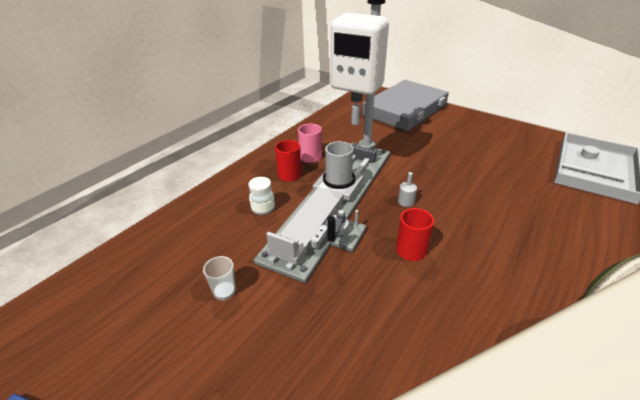

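The scene view shows the viscometer with column at about (215,190), the loading end near (345,255), the lever grip at (342,210), and a red look-alike at (346,185) next to the lever. The side view shows the grip at (331,228), the push plate at (282,245) and the red cup at (415,235). I'll fit the device pose from these points.

```bash
cat >> h.py <<'E'
from scipy.optimize import least_squares
def proj(p,P):
    E=np.linalg.inv(p['extrinsics']); c=(np.atleast_2d(P)@E[:3,:3].T+E[:3,3])
    u=c@p['mtx'].T; return u[:,:2]/u[:,2:]
def ray0(p,uv,z):
    d=p['extrinsics'][:3,:3]@np.linalg.solve(p['mtx'],[*uv,1]); o=p['extrinsics'][:3,3]
    return o+d*(z-o[2])/d[2]
def v2w(f,P):
    c,s=np.cos(f[2]),np.sin(f[2]); P=np.atleast_2d(P)
    return np.c_[f[0]+c*P[:,0]-s*P[:,1], f[1]+s*P[:,0]+c*P[:,1], P[:,2]]
E
python3 - <<'E'
from h import *
M={'rotor_tip':(0,-.23,.15),'push_face':(0,.14,.062),'seat':(0,-.135,.042),'cam_pivot':(-.065,0,.042),'viscometer':(0,0,0)}
O={}
P={n:ctrl.snapshot(n) for n in ['scene','side']}
for n,p in P.items():
    for t in list(M)+['lever_grip','rib','cup','jar','rotor','beaker']:
        r=ctrl.tip_of(t,p)
        if r: O[n,t]=[d['uv'] for d in r]
def grip(f,a): 
    th=np.radians(215)-a; return (-.065+.075*np.cos(th),.075*np.sin(th),.084)
def res(f):
    e=[]
    for (n,t),u in O.items():
        if t in M: e.append(proj(P[n],v2w(f,M[t]))[0]-u[0])
        elif t=='lever_grip': e.append(proj(P[n],v2w(f,grip(f,f[3])))[0]-u[0])
    return np.ravel(e)
best=min((least_squares(res,[.45,.3,y,2.1],loss='soft_l1',f_scale=2) for y in np.arange(-3,3.2,.7)),key=lambda r:r.cost)
f=best.x; print(f,best.cost)
for k,e in zip([k for k in O if k[1] in M or k[1]=='lever_grip'],res(f).reshape(-1,2)): print(k,e.round(1))
for t in ['cup','jar','rotor','beaker']:
    for n in P:
        for u in O.get((n,t),[]): print(n,t,np.round(ray0(P[n],u,0 if t!='cup' else 0),3)[:2])
for k,q in {**M,'grip':grip(f,f[3]),'grip0':grip(f,0),'home':(0,.045,.062)}.items(): print(k,v2w(f,q).round(3))
np.save('f.npy',f)
E
```

```text
[ 0.59794635 -0.00831683  0.18276344  2.08343863] 166.32545924056564
('scene', 'rotor_tip') [0.6 0.1]
('scene', 'push_face') [-1.1  0.1]
('scene', 'seat') [-73.7  -3.1]
('scene', 'cam_pivot') [ 1.3 -1.3]
('scene', 'viscometer') [1.6 1.5]
('scene', 'lever_grip') [ 2.  -1.2]
('side', 'rotor_tip') [ 1.  -0.8]
('side', 'push_face') [ 2.6 -0.9]
('side', 'seat') [-3.   2.2]
('side', 'cam_pivot') [-1.1 -2. ]
('side', 'viscometer') [-0.  -0.3]
('side', 'lever_grip') [-1.6  1.1]
scene cup [ 0.763 -0.146]
scene cup [ 0.793 -0.246]
scene cup [ 0.608 -0.192]
scene cup [ 0.382 -0.079]
side cup [ 0.776 -0.128]
side cup [ 0.391 -0.065]
side cup [ 0.782 -0.229]
side cup [ 0.669 -0.193]
side cup [ 0.595 -0.002]
scene jar [0.735 0.002]
side jar [0.736 0.024]
scene rotor [ 0.474 -0.217]
side rotor [ 0.472 -0.198]
scene beaker [0.629 0.242]
side beaker [0.634 0.242]
side beaker [0.571 0.01 ]
rotor_tip [[ 0.64  -0.234  0.15 ]]
push_face [[0.573 0.129 0.062]]
seat [[ 0.622 -0.141  0.042]]
cam_pivot [[ 0.534 -0.02   0.042]]
viscometer [[ 0.598 -0.008  0.   ]]
grip [[0.513 0.052 0.084]]
grip0 [[ 0.481 -0.074  0.084]]
home [[0.59  0.036 0.062]]
```

step_arm:
  targets:
    - [[-4.16,-2.73,-0.45],[0,0,0],0]
    - [[-4.16,-2.73,-0.45],[0,0,0],0]
    - [[-4.16,-2.73,-0.45],[0,0,0],0]
    - [[-4.16,-2.73,-0.45],[0,0,0],0]
    - [[-4.16,-2.73,-0.45],[0,0,0],0]
    - [[-4.16,-2.73,-0.45],[0,0,0],0]
    - [[-4.16,-2.73,-0.45],[0,0,0],0]
    - [[-4.16,-2.73,-0.45],[0,0,0],0]
    - [[-4.16,-2.73,-0.45],[0,0,0],0]
    - [[-4.16,-2.73,-0.45],[0,0,0],0]
    - [[-4.16,-2.73,-0.45],[0,0,0],0]
    - [[-4.16,-2.73,-0.45],[0,0,0],0]

```text
clock: 3.9
tcp_pos: [0.544, 0.0593, 0.251]
orientation: [[-0.953, 0.303, 0.0], [0.303, 0.953, 0.0], [-0.0, 0.0, -1.0]]
contact_force: [-0.7, 0.1, -0.4]
opening: 0.005
grip_force: 0.0
```

step_arm:
  targets:
    - [[0,0,0],[0,0,0.18],0]
    - [[0,0,0],[0,0,0.18],0]
    - [[0,0,0],[0,0,0.18],0]
    - [[0,0,0],[0,0,0.18],0]
    - [[0,0,0],[0,0,0.18],0]
    - [[0,0,0],[0,0,0.18],0]
    - [[0,0,0],[0,0,0.18],0]
    - [[0,0,0],[0,0,0.18],0]
    - [[0,0,0],[0,0,0.18],0]
    - [[0,0,0],[0,0,0.18],0]
    - [[0,0,0],[0,0,0.18],0]
    - [[0,0,0],[0,0,0.18],0]

```text
clock: 5.4
tcp_pos: [0.5431, 0.0607, 0.2507]
orientation: [[0.785, 0.619, -0.0], [0.619, -0.785, -0.0], [-0.0, -0.0, -1.0]]
contact_force: [-0.6, -0.3, -0.9]
opening: 0.001
grip_force: 0.0
```

step_arm:
  targets:
    - [[0,0,0],[0,0,0.18],0]
    - [[0,0,0],[0,0,0.18],0]
    - [[0,0,0],[0,0,0.03],0]
    - [[0,0,0],[0,0,0],0]

```text
clock: 5.9
tcp_pos: [0.5431, 0.0607, 0.2507]
orientation: [[0.959, 0.283, 0.0], [0.283, -0.959, -0.0], [0.0, 0.0, -1.0]]
contact_force: [0.0, 0.3, -0.5]
opening: 0.0
grip_force: 0.0
```

```bash
cat >> h.py <<'E'
M={'rotor_tip':(0,-.23,.15),'push_face':(0,.14,.062),'seat':(0,-.135,.042),'cam_pivot':(-.065,0,.042)}
def wrist():
    s=ctrl.read_state(); p=ctrl.snapshot('wrist'); T=np.eye(4); T[:3,:3]=s['orientation']; T[:3,3]=s['tcp_pos']
    p['extrinsics']=T@p['T_tool_cam']; return p
def grip(a):
    th=np.radians(215)-a; return (-.065+.075*np.cos(th),.075*np.sin(th),.084)
E
python3 - <<'E'
from h import *
s=ctrl.read_state(); print(s['clock'],s['tcp_pos'].round(3),s['q'].round(2),np.degrees(np.arctan2(s['orientation'][1,0],s['orientation'][0,0])))
p=wrist(); save(p,'w1.png'); f=np.load('f.npy')
for t in ['push_face','seat','cam_pivot','lever_grip','rib']:
    print(t,[(np.round(d['uv']),round(d['score'],2)) for d in ctrl.tip_of(t,p)[:2]], proj(p,v2w(f,grip(f[3]) if t=='lever_grip' else M.get(t,(-.041,.0,.034)))).round())
E
```

```text
5.9 [0.543 0.061 0.251] [-0.11  0.34  1.2   0.    1.6   1.18] 16.420491763222046
push_face [(array([274., 130.]), 0.55)] [[272. 135.]]
seat [(array([317., 201.]), 0.54)] [[476. 156.]]
cam_pivot [(array([371., 187.]), 0.96)] [[371. 192.]]
lever_grip [(array([317., 201.]), 0.7)] [[318. 200.]]
rib [(array([333., 164.]), 0.96)] [[373. 174.]]
```

View pics/w1.png

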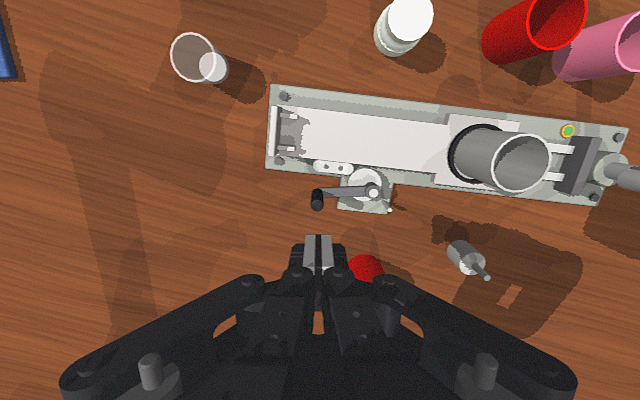

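The wrist view has the lever grip at (317,200), pivot (371,190), push plate (274,130), a small stop pin near (388,209), and the red look-alike at (365,267). I'll refit using all views and crop around the lock to place the pin.

Run:
```python
from h import *
P={'w':wrist(),'scene':ctrl.snapshot('scene'),'side':ctrl.snapshot('side')}
O={}
for n,p in P.items():
    for t in list(M)+['lever_grip']:
        r=ctrl.tip_of(t,p)
        if r: O[n,t]=r[0]['uv']
O.pop(('scene','seat'),0);O.pop(('w','seat'),0)
def res(f): return np.ravel([proj(P[n],v2w(f,M[t] if t in M else grip(f[3])))[0]-u for (n,t),u in O.items()])
r=least_squares(res,np.load('f.npy'),loss='soft_l1',f_scale=2); f=r.x; print(f,r.cost)
for k,e in zip(O,res(f).reshape(-1,2)): print(k,e.round(1))
np.save('f.npy',f)
for q in [M['cam_pivot'],grip(f[3]),grip(0),M['push_face'],(0,.045,.062)]: print(v2w(f,q).round(4))
a=P['w']['pixels'][140:240,290:420]; b=P['side']['pixels'][180:280,270:400]
im=np.hstack([cv2.resize(x,None,fx=3,fy=5*.6*1.0,interpolation=cv2.INTER_CUBIC) for x in (a,b)])
cv2.imwrite('pics/crop1.png',im[:,:,::-1])
```

```text
[ 0.60295897 -0.00868503  0.16556679  2.00729872] 23.64772242726718
('w', 'rotor_tip') [ 2.3 -0.3]
('w', 'push_face') [-1.5 -0.3]
('w', 'cam_pivot') [-0.   1.9]
('w', 'lever_grip') [1.8 0.8]
('scene', 'rotor_tip') [1.1 0.5]
('scene', 'push_face') [-1.8  1.8]
('scene', 'cam_pivot') [ 1.4 -0.5]
('scene', 'lever_grip') [2. 1.]
('side', 'rotor_tip') [0.6 0.5]
('side', 'push_face') [ 0.4 -1.7]
('side', 'seat') [-1.2  1.2]
('side', 'cam_pivot') [0.6 0.1]
('side', 'lever_grip') [-3.   3.6]
[[ 0.5388 -0.0194  0.042 ]]
[[0.5138 0.0513 0.084 ]]
[[ 0.4853 -0.072   0.084 ]]
[[0.5799 0.1294 0.062 ]]
[[0.5955 0.0357 0.062 ]]
```

View pics/crop1.png

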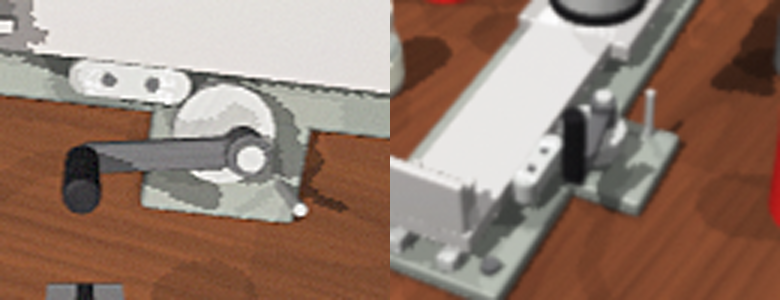

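Run:
```python
from h import *
f=np.load('f.npy'); P=[(wrist(),(390.3,210)),(ctrl.snapshot('side'),(356.7,210.7))]
A=[];b=[]
for p,u in P:
    d=ray0(p,u,0)-p['extrinsics'][:3,3]; d/=np.linalg.norm(d); Q=np.eye(3)-np.outer(d,d); A.append(Q); b.append(Q@p['extrinsics'][:3,3])
x=np.linalg.lstsq(np.vstack(A),np.hstack(b),rcond=None)[0]
v=x[:2]-v2w(f,M['cam_pivot'])[0,:2]; print(x,np.hypot(*v),np.degrees(np.arctan2(v[1],v[0])-f[2])%360,[np.round(proj(p,x)[0]-u,1) for p,u in P])
```

```text
[ 0.51904492 -0.05118373  0.05464022] 0.0374500129442255 228.59047124531776 [array([-0.2, -0.3]), array([ 0.2, -0.1])]
```

step_arm:
  targets:
    - [[0,0,4],[0,0,-0.05],0]
    - [[0,0,4],[0,0,0],0]
    - [[0,0,4],[0,0,0],0]
    - [[0,0,4],[0,0,0],0]
    - [[0,0,2.3],[0,0,0],0]
    - [[0,0,0],[0,0,0],0]
    - [[-0.6,0,0],[0,0,0],0]
    - [[-0.5,0,0],[0,0,0],0]

```text
clock: 8.2
tcp_pos: [0.5329, 0.0569, 0.0689]
orientation: [[0.945, 0.328, 0.002], [0.328, -0.945, -0.0], [0.002, 0.001, -1.0]]
contact_force: [3.0, 1.1, -0.1]
opening: 0.001
grip_force: 1.8
```

step_arm:
  targets:
    - [[-1.14,-0.2,0],[0,0,-0.15],0]
    - [[-1.14,-0.2,0],[0,0,-0.15],0]
    - [[-1.14,-0.2,0],[0,0,-0.15],0]
    - [[-1.14,-0.2,0],[0,0,-0.15],0]
    - [[0,0,0],[0,0,0],0]

```text
clock: 8.82
tcp_pos: [0.4904, 0.0396, 0.0686]
orientation: [[0.596, 0.803, 0.002], [0.803, -0.596, -0.0], [0.001, 0.001, -1.0]]
contact_force: [-0.4, 0.3, -0.5]
opening: 0.001
grip_force: 0.0
```

```bash
cat > cam.py <<'E'
from h import *
f=np.load('f.npy'); s=ctrl.read_state()
c=v2w(f,M['cam_pivot'])[0]; v=s['tcp_pos']-c
print(s['clock'],s['tcp_pos'].round(4),s['contact_force'].round(1),'tool yaw',np.degrees(np.arctan2(s['orientation'][1,0],s['orientation'][0,0])).round(1),'r',np.hypot(*v[:2]).round(4),'ang',np.degrees(np.arctan2(v[1],v[0])).round(1)%360,'z',s['tcp_pos'][2])
P=[ctrl.snapshot('scene'),ctrl.snapshot('side'),wrist()]
O=[]
for i,p in enumerate(P):
    r=ctrl.tip_of('lever_grip',p)
    if r and r[0]['score']>.4: O.append((p,r[0]['uv'])); g=r[0]['uv']; d=[np.hypot(*(proj(p,v2w(f,grip(a)))[0]-g)) for a in np.arange(0,2.6,.02)]; print(i,'cam',np.argmin(d)*.02,min(d).round(1),round(r[0]['score'],2))
    r=ctrl.tip_of('push_face',p)
    if r:
        d=[np.hypot(*(proj(p,v2w(f,(0,.14-t,.062)))[0]-r[0]['uv'])) for t in np.arange(0,.1,.001)]; print(i,'car',np.argmin(d),min(d).round(1),round(r[0]['score'],2))
E
python3 cam.py
```

```text
8.825 [0.4904 0.0396 0.0686] [-0.4  0.3 -0.5] tool yaw 53.4 r 0.0764 ang 129.4 z 0.06864152340602395
0 cam 1.28 3.0 0.9
0 car 0 1.2 0.96
1 car 7 0.1 0.78
2 car 0 2.8 0.6
```

step_arm:
  targets:
    - [[-1.14,-0.2,0],[0,0,-0.15],0]
    - [[-1.14,-0.2,0],[0,0,-0.15],0]
    - [[-1.14,-0.2,0],[0,0,-0.15],0]
    - [[-1.14,-0.2,0],[0,0,-0.15],0]
    - [[-1.14,-0.2,0],[0,0,-0.15],0]
    - [[-1.14,-0.2,0],[0,0,-0.15],0]
    - [[-1.14,-0.2,0],[0,0,-0.15],0]
    - [[-0.76,-0.14,0],[0,0,-0.1],0]
    - [[0,0,0],[0,0,0],0]

```text
clock: 10.4
tcp_pos: [0.4649, -0.0402, 0.0676]
orientation: [[-0.489, 0.872, -0.0], [0.872, 0.489, 0.0], [0.0, -0.0, -1.0]]
contact_force: [0.2, -0.2, -0.0]
opening: 0.001
grip_force: 0.0
```

```bash
python3 cam.py
```

```text
10.4 [ 0.4649 -0.0402  0.0676] [ 0.2 -0.2 -0. ] tool yaw 119.3 r 0.0768 ang 195.7 z 0.06764874058597725
0 cam 0.16 2.0 0.91
0 car 1 3.9 0.91
1 cam 0.14 1.7 0.96
1 car 6 1.0 0.82
2 car 0 4.3 0.69
```

step_arm:
  targets:
    - [[-0.38,-0.07,0],[0,0,-0.05],0]
    - [[-0.38,-0.07,0],[0,0,-0.05],0]
    - [[-0.38,-0.07,0],[0,0,-0.05],0]

```text
clock: 11.22
tcp_pos: [0.4686, -0.0502, 0.0676]
orientation: [[-0.617, 0.787, -0.001], [0.787, 0.617, 0.001], [0.002, -0.0, -1.0]]
contact_force: [-2.6, 3.0, 2.7]
opening: -0.004
grip_force: 1.7
```

step_arm:
  targets:
    - [[-0.38,-0.07,0],[0,0,-0.05],0]
    - [[0,0,0],[0,0,0],0]

```text
clock: 11.48
tcp_pos: [0.4707, -0.054, 0.0677]
orientation: [[-0.654, 0.757, -0.001], [0.757, 0.654, 0.0], [0.001, -0.0, -1.0]]
contact_force: [-1.7, 1.0, 2.2]
opening: 0.001
grip_force: 1.0
```

step_arm:
  targets:
    - [[-0.3,-0.05,0],[0,0,-0.04],0]
    - [[-0.3,-0.05,0],[0,0,-0.04],0]

```text
clock: 11.72
tcp_pos: [0.4721, -0.0576, 0.0674]
orientation: [[-0.712, 0.702, -0.005], [0.702, 0.712, 0.004], [0.006, -0.001, -1.0]]
contact_force: [-10.9, 12.8, 9.4]
opening: -0.001
grip_force: 8.4
```

```bash
python3 cam.py
```

```text
11.725 [ 0.4721 -0.0576  0.0674] [-10.9  12.8   9.4] tool yaw 135.4 r 0.0769 ang 209.8 z 0.0673858471206494
0 cam 0.0 2.2 0.93
0 car 0 5.2 0.92
1 cam 0.0 3.7 0.92
1 car 0 2.5 0.55
```

step_arm:
  targets:
    - [[1,0,0],[0,0,0],0]
    - [[0.8,0,-1],[0,0,0],0]
    - [[0,0,-4.5],[0,0,0],0]
    - [[0,0,-4.5],[0,0,0.157],0]
    - [[0,0,0],[0,0,0.157],0]
    - [[0,0,0],[0,0,0.157],0]
    - [[0,0,0],[0,0,0.157],0]

```text
clock: 13.05
tcp_pos: [0.4614, -0.0467, 0.1686]
orientation: [[-0.159, 0.987, 0.001], [0.987, 0.159, -0.001], [-0.001, 0.001, -1.0]]
contact_force: [-0.3, -0.1, -0.6]
opening: -0.002
grip_force: 0.0
```

step_arm:
  targets:
    - [[3.8,2.92,0],[0,0,0],0]
    - [[3.8,2.92,0],[0,0,0],0]
    - [[3.8,2.92,0],[0,0,0],0]
    - [[3.8,2.92,0],[0,0,0],0]
    - [[3.8,2.92,0],[0,0,0],0]
    - [[0,0,0],[0,0,0],0]

```text
clock: 13.8
tcp_pos: [0.5747, 0.1672, 0.1679]
orientation: [[-0.167, 0.986, 0.001], [0.986, 0.167, 0.0], [-0.0, 0.001, -1.0]]
contact_force: [-0.3, -0.9, -0.1]
opening: 0.0
grip_force: 0.0
```

```bash
python3 cam.py
```

```text
13.8 [0.5747 0.1672 0.1679] [-0.3 -0.9 -0.1] tool yaw 99.6 r 0.19 ang 79.1 z 0.16786237988181912
0 cam 0.0 1.7 0.66
0 car 0 2.3 0.85
1 cam 0.04 3.1 0.57
1 car 0 0.7 0.87
```

step_arm:
  targets:
    - [[0,0,4],[0,0,0],0]
    - [[0,0,4],[0,0,0],0]
    - [[0,0,3.6],[0,0,0],0]
    - [[0,0,0],[0,0,0],0]
    - [[-1,0,0],[0,0,0],0]
    - [[-0.8,0,0],[0,0,0],0]
    - [[-0.4,0,0],[0,0,0],0]
    - [[-0.4,0,0],[0,0,0],0]
    - [[-0.4,0,0],[0,0,0],0]

```text
clock: 15.38
tcp_pos: [0.5792, 0.1349, 0.0519]
orientation: [[-0.164, 0.986, 0.0], [0.986, 0.164, 0.0], [0.0, 0.0, -1.0]]
contact_force: [-0.5, 0.6, -0.0]
opening: -0.001
grip_force: 0.0
```

step_arm:
  targets:
    - [[-0.5,0,0],[0,0,0],0]
    - [[-0.6,0,0],[0,0,0],0]
    - [[-0.6,0,0],[0,0,0],0]
    - [[-0.6,0,0],[0,0,0],0]

```text
clock: 15.88
tcp_pos: [0.583, 0.112, 0.0517]
orientation: [[-0.164, 0.986, -0.0], [0.986, 0.164, -0.0], [-0.0, -0.0, -1.0]]
contact_force: [-0.0, -0.7, -0.2]
opening: -0.003
grip_force: 0.0
```

```bash
python3 cam.py
```

```text
15.875 [0.583  0.112  0.0517] [-0.  -0.7 -0.2] tool yaw 99.5 r 0.1386 ang 71.4 z 0.05168839758314901
0 cam 0.0 3.0 0.51
0 car 0 1.2 0.9
1 cam 0.0 4.2 0.96
1 car 0 0.5 0.8
2 car 0 0.9 0.62
```

Run:
```python
from h import *
a=ctrl.snapshot('scene')['pixels'][150:300,240:400]; b=ctrl.snapshot('side')['pixels'][150:300,240:400]
im=np.hstack([cv2.resize(x,None,fx=2.5,fy=2.5,interpolation=cv2.INTER_CUBIC) for x in (a,b)])
cv2.imwrite('pics/crop2.png',im[:,:,::-1])
```

```text
(no output)
```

View pics/crop2.png

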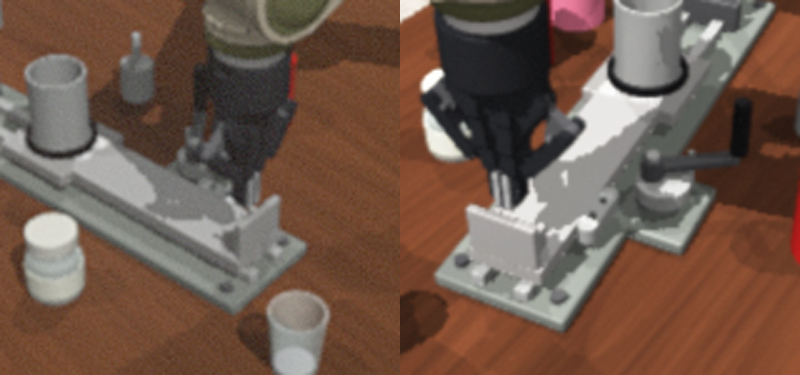

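The fingers appear on the column side of the push plate, which has not moved. Checking the geometry before going further.

Run:
```python
from h import *
f=np.load('f.npy'); s=ctrl.read_state(); t=s['tcp_pos']; print(t,s['contact_force'])
for n in ['scene','side']:
    p=ctrl.snapshot(n)
    print(n,'tcp',proj(p,t).round(1),'up4cm',proj(p,t+[0,0,.04]).round(1))
    for k,q in {'plate TL':(-.03,.14,.085),'TR':(.03,.14,.085),'BL':(-.03,.14,.042),'BR':(.03,.14,.042),'bedL':(-.06,.155,.014),'bedR':(.06,.155,.014)}.items(): print(k,proj(p,v2w(f,q)).round(1))
    r=ctrl.silhouettes('push_face',p); print([(d['box'],round(d['score'],2)) for d in r[:2]])
    for d in ctrl.tip_of('push_face',p)[:2]: print(d['uv'],ray0(p,d['uv'],.062).round(4))
    im=p['pixels'].copy()
    for k,q in enumerate([(-.03,.14,.085),(.03,.14,.085),(-.03,.14,.042),(.03,.14,.042),(-.06,.155,.014),(.06,.155,.014)]):
        u=proj(p,v2w(f,q))[0]; im[int(round(u[1])),int(round(u[0]))]=(255,0,0)
    u=proj(p,t)[0]; im[int(round(u[1])),int(round(u[0]))]=(0,255,0)
    c=(310,200) if n=='scene' else (240,200)
    im=im[c[1]:c[1]+80,c[0]:c[0]+80]; locals().setdefault('L',[]).append(cv2.resize(im,None,fx=5,fy=5,interpolation=cv2.INTER_NEAREST))
cv2.imwrite('pics/crop3.png',np.hstack(L)[:,:,::-1])
```

```text
[0.58288755 0.1125768  0.05171147] [ 0.093823   -0.32889383 -0.93978873]
scene tcp [[337.2 242.5]] up4cm [[337.6 229.8]]
plate TL [[350.8 228.8]]
TR [[335.3 241.1]]
BL [[350.2 242.3]]
BR [[334.9 254.7]]
bedL [[361.7 247.4]]
bedR [[331.7 272.7]]
[([240.1, 197.1, 111.2, 57.7], 0.91)]
[343.4, 242.0] [0.5785 0.1296 0.062 ]
[263.6, 201.3] [ 0.6297 -0.1338  0.062 ]
side tcp [[285.2 243.8]] up4cm [[283.7 228.9]]
plate TL [[293.2 242. ]]
TR [[266.  232.3]]
BL [[294.5 257.9]]
BR [[268.2 248.1]]
bedL [[305.1 278.2]]
bedR [[253.1 258. ]]
[([264.6, 172.8, 99.4, 91.3], 0.86), ([249.6, 180.1, 13.9, 36.6], 0.19)]
[280.7, 245.4] [0.5799 0.1284 0.062 ]
```

View pics/crop3.png

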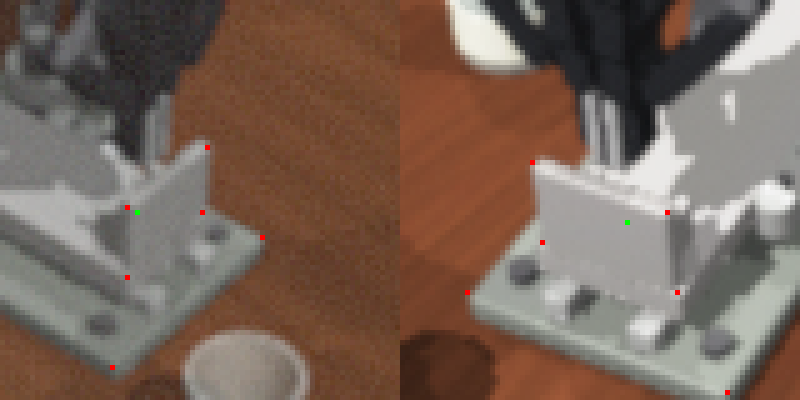

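Run:
```python
from h import *
p=wrist(); f=np.load('f.npy'); s=ctrl.read_state(); t=s['tcp_pos']
im=p['pixels'].copy()
for q in [(-.03,.14,.085),(.03,.14,.085),(-.03,.132,.085),(.03,.132,.085)]:
    u=proj(p,v2w(f,q))[0]; print(u); cv2.circle(im,(int(u[0]),int(u[1])),2,(255,0,0),-1)
u=proj(p,t)[0]; print(u); cv2.circle(im,(int(u[0]),int(u[1])),2,(0,255,0),-1)
cv2.imwrite('pics/w2.png',im[:,:,::-1])
```

```text
[262.89882164 219.07893777]
[373.83863457 219.0134185 ]
[263.69906751 232.78368585]
[373.04244351 232.72021128]
[318.56153404 225.85168953]
```

View pics/w2.png

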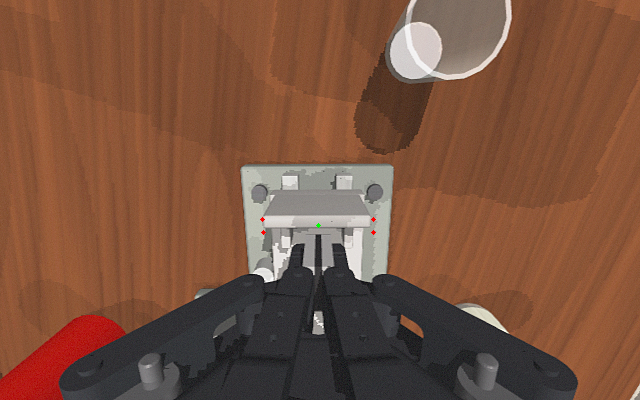

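Clear now: the plate top is at rows 215–227 and the fingers are on the near (column) side of it. I'll probe for contact by moving gently back against the plate, which is safe with the cam low.

step_arm:
  targets:
    - [[0.2,0,0],[0,0,0],0]
    - [[0.2,0,0],[0,0,0],0]

```text
clock: 17.02
tcp_pos: [0.5822, 0.1165, 0.0517]
orientation: [[-0.164, 0.986, -0.0], [0.986, 0.164, 0.0], [0.0, -0.0, -1.0]]
contact_force: [0.6, -0.4, -0.1]
opening: 0.002
grip_force: 0.0
```

step_arm:
  targets:
    - [[0.2,0,0],[0,0,0],0]
    - [[0.2,0,0],[0,0,0],0]

```text
clock: 17.27
tcp_pos: [0.5815, 0.1205, 0.0517]
orientation: [[-0.164, 0.986, -0.0], [0.986, 0.164, 0.0], [0.0, -0.0, -1.0]]
contact_force: [-0.5, 0.1, -0.2]
opening: 0.001
grip_force: 0.0
```

step_arm:
  targets:
    - [[0.3,0,0],[0,0,0],0]
    - [[0.3,0,0],[0,0,0],0]

```text
clock: 17.52
tcp_pos: [0.5806, 0.1265, 0.0517]
orientation: [[-0.164, 0.986, 0.0], [0.986, 0.164, -0.0], [-0.0, 0.0, -1.0]]
contact_force: [0.2, -0.5, 0.2]
opening: -0.004
grip_force: 0.0
```

Run:
```python
from h import *
s=ctrl.read_state(); print(s['tcp_pos'],s['contact_force'])
p=wrist(); im=cv2.resize(p['pixels'][150:300,220:420],None,fx=3,fy=3,interpolation=cv2.INTER_CUBIC); cv2.imwrite('pics/w3.png',im[:,:,::-1]); print(p['T_tool_cam'].round(3).tolist())
```

```text
[0.58058136 0.12646162 0.05174281] [ 0.15838923 -0.54179465  0.15931296]
[[-0.0, -0.96, -0.278, 0.07], [1.0, -0.0, -0.0, -0.0], [-0.0, -0.278, 0.96, -0.177], [0.0, 0.0, 0.0, 1.0]]
```

View pics/w3.png

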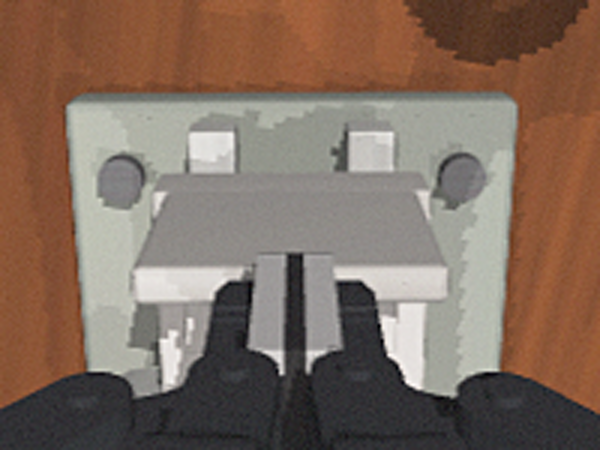

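The picture shows the shut fingertips passing over the plate. They end at row ~235, while the reported TCP projects to row 226, so the real tips sit roughly 35 mm higher than reported. I'll go back behind the plate and come down to a reported z of 0.03.

step_arm:
  targets:
    - [[0,0,-3],[0,0,0],0]
    - [[2.5,0,0],[0,0,0],0]
    - [[2.5,0,0],[0,0,0],0]
    - [[0,0,2.5],[0,0,0],0]
    - [[0,0,2.7],[0,0,0],0]
    - [[0,0,0],[0,0,0],0]

```text
clock: 18.32
tcp_pos: [0.5713, 0.1755, 0.0282]
orientation: [[-0.164, 0.986, -0.004], [0.986, 0.164, -0.0], [0.0, -0.004, -1.0]]
contact_force: [-0.2, -0.5, -0.2]
opening: -0.002
grip_force: 0.0
```

Run:
```python
from h import *
f=np.load('f.npy'); s=ctrl.read_state(); t=s['tcp_pos']; print(t,s['contact_force'],s['opening'])
L=[]
for n in ['scene','side']:
    p=ctrl.snapshot(n); im=p['pixels'].copy()
    for dz,c in [(0,(0,255,0)),(.035,(255,0,0)),(.07,(0,0,255))]:
        u=proj(p,t+[0,0,dz])[0].round().astype(int); print(u); im[u[1],u[0]]=c
    u=proj(p,t)[0].astype(int); im=im[u[1]-60:u[1]+20,u[0]-40:u[0]+40]; L.append(cv2.resize(im,None,fx=5,fy=5,interpolation=cv2.INTER_NEAREST))
cv2.imwrite('pics/crop4.png',np.hstack(L)[:,:,::-1])
```

```text
[0.57127765 0.17548214 0.02822268] [-0.17369083 -0.46614096 -0.1922298 ] -0.0023781480703215503
[358 261]
[359 250]
[360 239]
[269 274]
[267 262]
[265 249]
```

View pics/crop4.png

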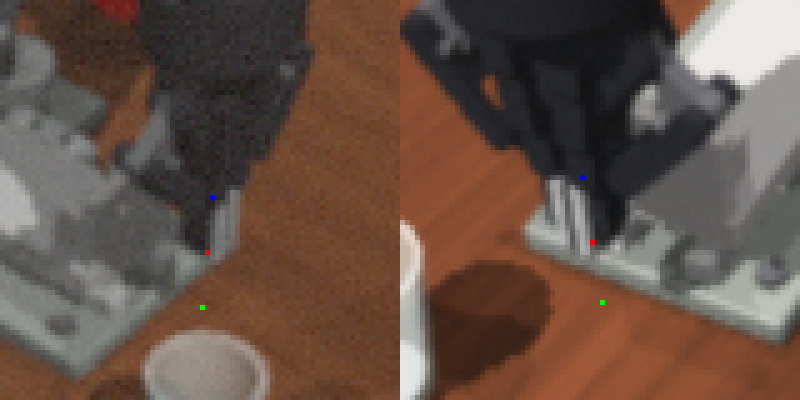

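The overlay confirms it: the actual tips are about 33 mm above the reported TCP, now at z ≈ 0.06, behind the plate. Pushing now.

step_arm:
  targets:
    - [[-1.2,0,0],[0,0,0],0]
    - [[-1.2,0,0],[0,0,0],0]
    - [[-0.4,0,0],[0,0,0],0]
    - [[-0.4,0,0],[0,0,0],0]
    - [[-0.4,0,0],[0,0,0],0]
    - [[-0.4,0,0],[0,0,0],0]

```text
clock: 19.18
tcp_pos: [0.579, 0.1363, 0.0298]
orientation: [[-0.165, 0.986, 0.0], [0.986, 0.165, 0.001], [0.0, 0.0, -1.0]]
contact_force: [-0.9, 2.8, 2.0]
opening: -0.001
grip_force: 1.4
```

step_arm:
  targets:
    - [[-0.5,0,0],[0,0,0],0]
    - [[-0.6,0,0],[0,0,0],0]
    - [[-0.6,0,0],[0,0,0],0]
    - [[-0.6,0,0],[0,0,0],0]

```text
clock: 19.68
tcp_pos: [0.583, 0.113, 0.0298]
orientation: [[-0.164, 0.986, 0.0], [0.986, 0.164, 0.0], [-0.0, 0.0, -1.0]]
contact_force: [0.7, 3.4, 1.4]
opening: 0.003
grip_force: 1.4
```

```bash
python3 cam.py
```

```text
19.675 [0.583  0.113  0.0298] [0.7 3.4 1.4] tool yaw 99.4 r 0.1395 ang 71.6 z 0.02981492461459259
0 cam 0.0 4.6 0.84
0 car 31 2.5 0.59
1 cam 0.0 5.1 0.88
1 car 29 0.1 0.79
2 cam 2.58 65.5 0.53
```

step_arm:
  targets:
    - [[-0.6,0,0],[0,0,0],0]
    - [[-0.6,0,0],[0,0,0],0]
    - [[-0.6,0,0],[0,0,0],0]
    - [[-0.6,0,0],[0,0,0],0]
    - [[-0.6,0,0],[0,0,0],0]
    - [[-0.6,0,0],[0,0,0],0]
    - [[-0.6,0,0],[0,0,0],0]
    - [[-0.6,0,0],[0,0,0],0]
    - [[-0.6,0,0],[0,0,0],0]
    - [[-0.4,0,0],[0,0,0],0]

```text
clock: 21.38
tcp_pos: [0.5924, 0.0558, 0.0297]
orientation: [[-0.164, 0.986, 0.0], [0.986, 0.164, -0.0], [-0.0, 0.0, -1.0]]
contact_force: [0.8, 3.3, -1.5]
opening: 0.003
grip_force: 1.4
```

step_arm:
  targets:
    - [[-0.3,0,0],[0,0,0],0]
    - [[-0.3,0,0],[0,0,0],0]

```text
clock: 21.62
tcp_pos: [0.5933, 0.0502, 0.0298]
orientation: [[-0.164, 0.986, 0.0], [0.986, 0.164, 0.0], [0.0, 0.0, -1.0]]
contact_force: [1.1, 2.4, -0.5]
opening: 0.004
grip_force: 1.3
```

```bash
python3 cam.py
```

```text
21.625 [0.5933 0.0502 0.0298] [ 1.1  2.4 -0.5] tool yaw 99.5 r 0.0884 ang 51.9 z 0.02977533399591816
0 car 88 2.9 0.86
1 cam 0.0 2.3 0.97
1 car 91 2.4 0.81
```

Near home. Small guarded pushes until the stop force rises.

step_arm:
  targets:
    - [[-0.2,0,0],[0,0,0],0]
    - [[-0.2,0,0],[0,0,0],0]

```text
clock: 22.32
tcp_pos: [0.5934, 0.049, 0.0298]
orientation: [[-0.164, 0.986, -0.001], [0.986, 0.164, 0.005], [0.005, -0.0, -1.0]]
contact_force: [-1.4, 19.7, 3.0]
opening: 0.001
grip_force: 9.8
```

step_arm:
  targets:
    - [[-0.2,0,0],[0,0,0],0]
    - [[-0.1,0,0],[0,0,0],0]

```text
clock: 22.58
tcp_pos: [0.5933, 0.049, 0.0298]
orientation: [[-0.165, 0.986, -0.002], [0.986, 0.165, 0.009], [0.009, -0.0, -1.0]]
contact_force: [-1.9, 31.1, 4.6]
opening: 0.004
grip_force: 15.4
```

step_arm:
  targets:
    - [[1.2,0,0],[0,0,0],0]
    - [[1.3,0,0],[0,0,0],0]
    - [[0,0,-5],[0,0,0],0]
    - [[0,0,-5],[0,0,0],0]
    - [[-3.65,-2.73,0],[0,0,0],0]
    - [[-3.65,-2.73,0],[0,0,0],0]
    - [[-3.65,-2.73,0],[0,0,0],0]
    - [[-3.65,-2.73,0],[0,0,0],0]
    - [[0,0,0],[0,0,-0.15],0]
    - [[0,0,0],[0,0,-0.15],0]
    - [[0,0,0],[0,0,-0.15],0]
    - [[0,0,0],[0,0,-0.16],0]

```text
clock: 24.08
tcp_pos: [0.5065, -0.094, 0.1298]
orientation: [[-0.703, 0.711, -0.0], [0.711, 0.703, -0.0], [-0.0, -0.0, -1.0]]
contact_force: [0.1, 0.5, -0.0]
opening: -0.0
grip_force: 0.0
```

```bash
python3 cam.py
```

```text
24.075 [ 0.5065 -0.094   0.1298] [ 0.1  0.5 -0. ] tool yaw 134.7 r 0.0813 ang 246.6 z 0.1297616061880955
0 cam 0.0 2.0 0.6
1 cam 0.04 2.3 0.68
1 car 91 1.6 0.59
2 cam 0.0 2.7 0.73
2 car 93 0.3 0.73
```

step_arm:
  targets:
    - [[0,0,4],[0,0,0],0]
    - [[0,0,4.2],[0,0,0],0]
    - [[0,0,0],[0,0,0],0]
    - [[0.6,0,0],[0,0,0],0]
    - [[0.5,0,0],[0,0,0],0]
    - [[1.14,-0.2,0],[0,0,0.15],0]
    - [[1.14,-0.2,0],[0,0,0.15],0]
    - [[1.14,-0.2,0],[0,0,0.15],0]
    - [[1.14,-0.2,0],[0,0,0.15],0]

```text
clock: 25.65
tcp_pos: [0.4687, -0.0524, 0.0491]
orientation: [[-0.169, 0.986, 0.002], [0.986, 0.169, -0.002], [-0.003, 0.001, -1.0]]
contact_force: [-0.7, -4.1, 1.5]
opening: -0.0
grip_force: 2.1
```

```bash
python3 cam.py
```

```text
25.65 [ 0.4687 -0.0524  0.0491] [-0.7 -4.1  1.5] tool yaw 99.8 r 0.0776 ang 205.2 z 0.0490547132496055
0 cam 0.34 1.7 0.85
0 car 87 0.7 0.87
1 cam 0.48 0.8 0.89
1 car 98 1.9 0.87
2 cam 0.58 1.5 0.77
2 car 94 1.1 0.7
```

step_arm:
  targets:
    - [[1.14,-0.2,0],[0,0,0.15],0]
    - [[1.14,-0.2,0],[0,0,0.15],0]
    - [[1.14,-0.2,0],[0,0,0.15],0]
    - [[1.14,-0.2,0],[0,0,0.15],0]
    - [[1.14,-0.2,0],[0,0,0.15],0]
    - [[1.14,-0.2,0],[0,0,0.15],0]
    - [[1.14,-0.2,0],[0,0,0.15],0]
    - [[1.14,-0.2,0],[0,0,0.15],0]
    - [[1.14,-0.2,0],[0,0,0.15],0]
    - [[1.14,-0.2,0],[0,0,0.15],0]

```text
clock: 27.35
tcp_pos: [0.5012, 0.0484, 0.0473]
orientation: [[0.971, 0.24, -0.004], [0.24, -0.971, 0.001], [-0.003, -0.001, -1.0]]
contact_force: [-3.9, 0.1, 1.3]
opening: -0.0
grip_force: 2.0
```

```bash
python3 cam.py
```

```text
27.35 [0.5012 0.0484 0.0473] [-3.9  0.1  1.3] tool yaw 13.9 r 0.0776 ang 119.0 z 0.04733542156635878
0 cam 2.1 5.5 0.59
0 car 98 3.2 0.94
1 cam 2.06 3.0 0.63
1 car 94 1.7 0.75
2 cam 0.0 69.6 0.66
2 car 93 0.3 0.92
```

Cam at about 2.07. Small guarded steps until it jams.

step_arm:
  targets:
    - [[0.38,-0.07,0],[0,0,0.05],0]
    - [[0.38,-0.07,0],[0,0,0.05],0]
    - [[0.38,-0.07,0],[0,0,0.05],0]

```text
clock: 28.18
tcp_pos: [0.5123, 0.0523, 0.0477]
orientation: [[0.995, 0.095, -0.002], [0.095, -0.995, 0.0], [-0.002, -0.001, -1.0]]
contact_force: [-4.0, 0.6, 3.4]
opening: 0.002
grip_force: 1.9
```

step_arm:
  targets:
    - [[0.3,-0.05,0],[0,0,0.04],0]
    - [[0.3,-0.05,0],[0,0,0.04],0]

```text
clock: 28.42
tcp_pos: [0.5175, 0.0541, 0.0476]
orientation: [[1.0, 0.015, -0.003], [0.015, -1.0, 0.001], [-0.003, -0.001, -1.0]]
contact_force: [-7.7, 2.6, 4.6]
opening: -0.0
grip_force: 3.7
```

step_arm:
  targets:
    - [[0.2,-0.04,0],[0,0,0.03],0]
    - [[0.2,-0.04,0],[0,0,0.03],0]

```text
clock: 28.68
tcp_pos: [0.5205, 0.0552, 0.0476]
orientation: [[0.999, -0.044, -0.006], [-0.044, -0.999, 0.001], [-0.006, -0.001, -1.0]]
contact_force: [-11.6, 4.9, 8.0]
opening: 0.004
grip_force: 5.9
```

```bash
python3 cam.py
```

```text
28.675 [0.5205 0.0552 0.0476] [-11.6   4.9   8. ] tool yaw -2.5 r 0.0769 ang 103.8 z 0.047556261859508175
0 cam 2.48 0.5 0.74
0 car 98 1.1 0.7
1 cam 2.34 4.0 0.85
1 car 95 3.2 0.84
2 cam 2.36 1.7 0.9
2 car 94 2.6 0.86
```

step_arm:
  targets:
    - [[0.2,-0.04,0],[0,0,0.03],0]
    - [[0.1,0,0],[0,0,0],0]

```text
clock: 29.38
tcp_pos: [0.5235, 0.0557, 0.0476]
orientation: [[0.997, -0.073, -0.005], [-0.073, -0.997, 0.002], [-0.005, -0.002, -1.0]]
contact_force: [-9.4, 5.1, 6.7]
opening: -0.0
grip_force: 5.2
```

step_arm:
  targets:
    - [[-1.5,0,0],[0,0,0],0]
    - [[-1.5,0,0],[0,0,0],0]
    - [[0,0,-5],[0,0,0],0]
    - [[0,0,-5],[0,0,0],0]
    - [[0,0,-5],[0,0,0],0]
    - [[-4,0,0],[0,0,0],0]
    - [[-4,0,0],[0,0,0],0]
    - [[0,0,0],[0,0,0],0]
    - [[0,0,0],[0,0,0],0]

```text
clock: 30.5
tcp_pos: [0.4169, 0.0626, 0.198]
orientation: [[0.997, -0.074, 0.001], [-0.074, -0.997, -0.0], [0.001, 0.0, -1.0]]
contact_force: [0.1, 0.8, -0.5]
opening: 0.001
grip_force: 0.0
```

```bash
python3 cam.py
python3 - <<'E'
from h import *
L=[ctrl.snapshot(n)['pixels'][80:300,170:410] for n in ['scene','side']]
cv2.imwrite('pics/end.png',cv2.resize(np.hstack(L),None,fx=1.6,fy=1.6,interpolation=cv2.INTER_CUBIC)[:,:,::-1])
E
```

```text
30.5 [0.4169 0.0626 0.198 ] [ 0.1  0.8 -0.5] tool yaw -4.2 r 0.1469 ang 146.1 z 0.19799148656987464
0 cam 2.44 2.8 0.73
0 car 91 1.3 0.79
1 cam 2.42 4.0 0.7
1 car 96 1.4 0.77
2 cam 2.38 3.5 0.88
2 car 99 86.4 0.75
```

View pics/end.png

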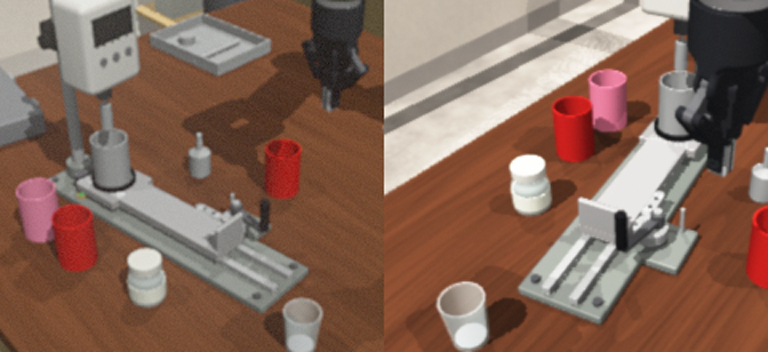

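The carriage is home with the cup upright under the rotor. The lever points to the loading end (cam about 2.4), the bystanders have not moved, and the hand is clear.

```bash
python3 -c "
from plant import ctrl
print(ctrl.sign_off())"
```

```text
the job is handed in; nothing more can be done
None
```

The job is handed in, with no verdict returned: by the last camera views the carriage is home at about 0.095 m, the eccentric is jammed tight behind the rib at about 2.4 rad, the cup stands upright under the rotor, and the jar, rotor and beaker look unmoved; my first push passed over the push plate without touching it, because the shut fingertips sit about 33 mm above the reported TCP.

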